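Hang the washed cups to drain

TASK

Two washed white cups stand mouth-down on the black bar mat. Hang both mouth-down on the free slanting pegs of the draining rack, the tall cup on the long peg and the small cup with the handle on the short peg, each slid fully down until its inside rests on the tip of the peg, then let go. They are china: lower them on gently, without banging or dropping them, and leave the tamper on the mat where it stands.

Things in the scene. Friction and masses are not known exactly. Their poses are not given: they have to be found in the camera images.
- tall_mid (a point): Tall white china cup, plain cylinder, no handle: outside 62 mm wide, 100 mm high; inside 54 mm wide, 95 mm deep; 0.15 to 0.29 kg. Starts mouth-down on the mat. Position = on its axis, half-way up; +z from mouth to closed end (up at the start): closed end 50 mm along +z, its inside face 45 mm.
- small_mid (a point): Small white espresso cup, cylinder: outside 58 mm wide, 60 mm high; inside 50 mm wide, 55 mm deep; 0.11 to 0.2 kg; loop handle on its +y side, 20 mm out from the wall, 7 mm thick, 14 to 50 mm from the closed end. Starts mouth-down on the mat. Position = on its axis, half-way up; +z from mouth to closed end (up at the start): closed end 30 mm along +z, its inside face 25 mm.
- long_peg_tip (a point): Long peg, for the tall cup: wooden dowel, 22 mm diameter, domed end, rising 130 mm along its axis from the top of a dark wood block (50 x 60 mm, top 66 mm above the table) in the rack, leaning 22 degrees from vertical. Position = tip of the dome; +z along the dowel out of the tip, +y level along the row, +x in the plane of the lean, on the upper side. A hung cup sags to -x onto the dowel.
- short_peg_tip (a point): Free short peg, for the small cup: wooden dowel, 22 mm diameter, domed end, rising 90 mm along its axis from the top of a dark wood block (50 x 60 mm, top 66 mm above the table) in the rack, leaning 22 degrees from vertical. Position = tip of the dome; +z along the dowel out of the tip, +y level along the row, +x in the plane of the lean, on the upper side. A hung cup sags to -x onto the dowel.
- used_peg_tip (a point): Taken short peg, like the free one, but a small cup already hangs on it (fixed; leave it). Position = tip of its dowel, inside that cup; axes as for the others. The three pegs stand in a row 130 mm apart, in any order.
- rack: The draining rack's fixed steel drip tray, 170 x 420 x 16 mm, with the three peg blocks in a row along its middle. Position = centre of its underside; +y along the row, the pegs lean to its -x.
- mat: The black rubber bar mat, fixed, 260 x 340 mm, 4 mm thick; position = centre of its underside. The two cups stand mouth-down on it.
- tamper: A loose steel coffee tamper standing on the mat by the cups, widest at its foot (54 mm), 78 mm high; position = centre of its underside. Not to be disturbed.
- tall_cup: The tall cup again (same axes as its centre above); position = centre of its mouth.
- small_cup: The small cup again (same axes as its centre above); position = centre of its mouth.
- long_peg: The block of the long peg, with its peg; position = centre of the block's underside.
- short_peg: The block of the free short peg, with its peg; position = centre of the block's underside.
Things that resemble listed ones, but are neither listed nor needed, are in the scene too. Leave any blue or turquoise look-alike of the small_cup alone.

How it is judged:
By the outcome, as a careful person would: the job done as asked, in the order asked, and still so for the second after the job is handed in, with the robot touching nothing.
It also fails if it takes over 67 s, if anything falls off the work surface, if the arm or the gripper's body presses on something with over 40 N, if the wrist force passes 120 N, or if a joint passes its speed limit or range.

ROBOT

A 7-joint arm with a two-finger parallel gripper is mounted at the origin on the work surface. World frame = base frame: x ahead of the robot, y to its left, z up, the work surface at z = 0. Lengths are in m, angles in rad, forces in N, time in s.
With the tool pointing down it reaches from about 0.425 to 1.025 m from the base axis. Payload 3.6 kg.
Tool frame: the origin (TCP) lies on the centre line of the jaws, within the pads' length; the fingertips stand 17 mm ahead of it and the grasp point (between the pads) lies 2 mm behind it; z points along the fingers, y is the line along which they close (so a half turn about z gives the same grasp; the last joint's range is limited). The gripper opens to 85 mm and grips with 20 to 120 N. Pads are 22 mm wide; open, the fingers measure 114 mm over their backs; the gripper's body (76 mm by 85 mm) begins 54 mm behind the grasp point. The pads swing forward as they close: fully open they stand 13 mm farther back than shut.
Start: joints at [-1.228, 0.591, 0.048, 1.609, -0.033, 0.943, -0.034], TCP at [0.307, 0.657, 0.248] pointing down, gripper open.
Joint ranges: [-2.69, 2.69], [-0.47, 2.24], [-1.27, 1.36], [0.19, 2.51], [-1.53, 4.68], [0.08, 2.07], [-3.09, 3.09]. Speed limits (rad/s): [2.57, 2.57, 3.14, 3.14, 3.14, 3.14, 3.14].

INTERFACE

Orientations are given as a rotation vector (axis times angle).
In Python, from cell import arm gives the robot as it stands. The module is installed in compiled form; this text tells all that it offers.
- The arm moves only by the tool jog_arm, never from a script. Its argument "motion" is a list that holds one entry, the list of rows, each a list of 6 numbers: the shift along the tool's x, y, z scaled (see below), then the turn, a rotation vector about the tool's x, y, z scaled (see below). A call has 1 to 10 rows; each row is the pose to reach, as a shift and turn from the pose commanded when the call began, along the tool's axes at that moment; what a row does not reach only later rows make up. The controller multiplies each number of a shift by 800 mm and each number of a turn by pi/4 rad. A row lasts 1/12 s, in which the tool goes at most 41.7 mm and 7.16 degrees, less where a joint would pass 70% of its speed; a pose out of reach is approached as far as the arm can. A call with a number of a shift or a turn outside -1 to 1 is refused whole. A call with a gripper value outside its range is refused whole. "gripper" is the closure in counts, from 0 (fully open) to 255 (shut), set as the call begins (left out, the last holds). The fingers move at their own pace and stop on an object; "squeeze" is the grip in N (left out, the last holds). Time passes only in rows, so rows that repeat a pose let the fingers close. It gives the time, the measured TCP pose, the force, the opening and the grip force at its end, in the units of the state.
- arm.get_obs(): the state, without advancing time (a new reading comes with each control period).
- arm.camera(name): name is "side" or "top"; returns a dict with "img" (384x512x3 uint8, blue, green, red), "range_z" (384x512 float32, m along the optical axis (not along the pixel's ray), 0 where there is no reading), "camera_matrix" (3x3 intrinsics, pixels), "world_to_cam" (4x4, takes a point from world to camera coordinates). Camera axes: x right, y up, looking along -z (the intrinsics and any distortion apply to the point x, -y, -z); pixel columns grow to the right and rows downward; lengths in m; the calibration is good to about 2 mm. A picture is of the moment at which its call begins.
- arm.finish_job(): hands the job in; it is judged then, once.
Trained networks look in a picture, given as the dict that the camera call returned (one of the last four; its "shot" number tells which), for a name from the list of things; names that differ only in an ending like _2 or _b are one class to them, and where a whole thing is asked for, a point or a joint stands for the part that bears it (a point fixed in the world has none). Each returns a list of dicts, best first, with "confidence" (0 to 1); they miss things now and then, are a little off and sometimes report something else, mostly with a low value. They report only what shows in the picture. A call takes as long as a camera call. They do not tell look-alikes from the thing itself.
- arm.regions_of(name, picture): "pixels" (384x512 bool, what is visible of it) and "rect" ([centre column, centre row, width, height] in pixels, round what is visible of it).
- arm.place_of(name, picture): "point" ([column, row] in pixels: a listed point, or the origin of a listed thing).
The state is a dict: "clock": time; "joint_pos": joint angles; "qvel": joint speeds; "tau": joint torques, N m; "eef_pos": TCP position; "eef_rot": TCP orientation; "ft_force": force on the tool from outside, world axes, zero at the start; "wrist_torque": the same for the moment, N m; "opening": opening from 0.0 (shut) to 1.0 (fully open); "finger_force": force on a finger pad.
Only numpy, scipy, OpenCV 4.12 (cv2) and the standard library are available. Lean on these libraries where they do the work, as an engineer would, in place of code of your own. Each camera call takes 0.05 s, during which the arm holds its last target. There are 200 camera calls.

## Working session

There is one attempt and no reset: what is moved stays moved. The work goes in short steps, Python scripts to look and compute and a tool call to move; the robot and the scene stay as the last step left them, time stands still between calls to the robot, and variables do not carry over. Pictures are saved under pics/ and viewed, at most 10 in all, crops included, and the job is handed in when it is done.

Besides the shell and the picture viewer there is one more tool, called after ">>>" as name([rows], argument=value, ...), one row to a line, values as JSON. jog_arm: Moves the arm, as the interface text tells. Shifts and turns lie within -1 to 1; 1 stands for 800 mm of shift or pi/4 rad of turn. Its arguments: {"type":"object","properties":{"motion":{"type":"array"},"gripper":{"type":"number"},"squeeze":{"type":"number"}},"required":["motion"]}

```bash
mkdir -p pics; cat > h.py <<'E'
import numpy as np, cv2
from cell import arm
def proj(p,c):
    q=c['world_to_cam']@np.append(p,1); k=c['camera_matrix']@np.array([q[0],-q[1],-q[2]]); return k[:2]/k[2]
def deproj(u,v,d,c):
    u,v,d=[np.asarray(a,float) for a in(u,v,d)]
    K=c['camera_matrix']; x=(u-K[0,2])/K[0,0]*d; y=(v-K[1,2])/K[1,1]*d
    P=np.stack([x,-y,-d,np.ones_like(d)],-1); return (P@np.linalg.inv(c['world_to_cam']).T)[...,:3]
def cloud(c):
    v,u=np.mgrid[:384,:512]; return deproj(u,v,c['range_z'],c)
E
python3 - <<'E'
from h import *
ims=[]
for n in('side','top'):
    c=arm.camera(n); cv2.imwrite(f'pics/{n}0.png',c['img']); 
    print(n,'cam pos',np.linalg.inv(c['world_to_cam'])[:3,3].round(3),c['camera_matrix'][0,0].round(1))
    W=cloud(c)
    for t in ['tall_mid','small_mid','long_peg_tip','short_peg_tip','used_peg_tip','rack','mat','tamper','tall_cup','small_cup','long_peg','short_peg']:
        for r in arm.place_of(t,c)[:3]:
            u,v=np.array(r['point']).round().astype(int)
            if 0<=u<512 and 0<=v<384: print(t,round(r['confidence'],2),u,v,W[v,u].round(3),c['range_z'][v,u].round(3))
print(arm.get_obs())
E
```

```text
side cam pos [ 0.111 -0.726  0.771] 432.6
tall_mid 0.91 204 156 [0.544 0.28  0.078] 1.282
small_mid 0.78 159 196 [0.365 0.193 0.06 ] 1.159
small_mid 0.76 214 248 [ 0.403 -0.049  0.047] 1.018
small_mid 0.73 178 225 [0.361 0.059 0.059] 1.067
long_peg_tip 0.7 370 250 [ 0.591 -0.344  0.187] 0.812
long_peg_tip 0.52 237 200 [0.554 0.107 0.022] 1.203
short_peg_tip 0.74 276 200 [ 0.556 -0.082  0.147] 1.0
used_peg_tip 0.74 320 228 [ 0.576 -0.217  0.153] 0.913
rack 0.74 325 269 [ 0.591 -0.231  0.032] 0.982
rack 0.5 254 171 [0.668 0.201 0.022] 1.314
mat 0.85 237 179 [0.576 0.142 0.064] 1.21
mat 0.59 286 241 [ 0.57  -0.107  0.029] 1.06
tamper 0.69 256 171 [0.672 0.196 0.023] 1.312
tamper 0.66 276 198 [0.661 0.072 0.006] 1.233
tall_cup 0.95 207 168 [0.55  0.28  0.032] 1.312
tall_cup 0.71 203 152 [0.544 0.285 0.088] 1.28
small_cup 0.88 176 235 [0.351 0.057 0.032] 1.077
small_cup 0.65 213 253 [ 0.4   -0.047  0.031] 1.028
small_cup 0.6 142 183 [0.361 0.336 0.017] 1.28
long_peg 0.83 373 299 [ 0.614 -0.358  0.043] 0.899
short_peg 0.85 290 239 [ 0.577 -0.114  0.038] 1.052
short_peg 0.18 236 196 [0.554 
[... 930 characters left out ...]
nt_pos': array([-1.22752558,  0.59119266,  0.0483875 ,  1.60847735, -0.03330428,
        0.94269513, -0.03371239]), 'qvel': array([-1.12607741e-03,  6.66011158e-05,  2.20425864e-03,  7.34684457e-04,
       -1.02696748e-03, -4.30550057e-05, -4.81708858e-04]), 'tau': array([ 1.50759388e-04, -5.48629940e+01,  1.54622477e+00, -1.98531389e+01,
        9.31633520e-03,  1.62149456e-03,  3.17230189e-06]), 'eef_pos': array([0.30668145, 0.65696026, 0.24831594]), 'eef_rot': array([6.80588356e-01, 3.06696505e+00, 4.73178360e-05]), 'ft_force': array([ 0.04483482, -0.54338315, -0.0988681 ]), 'wrist_torque': array([ 0.04007583,  0.03067529, -0.05603612]), 'finger_force': 0.0, 'opening': 0.9999235530818306}
```

```bash
python3 - <<'E'
import cv2
for n in('side','top'):
    cv2.imwrite(f'pics/{n}0b.png',cv2.resize(cv2.imread(f'pics/{n}0.png'),(800,600),interpolation=cv2.INTER_CUBIC))
E
```

```text
(no output)
```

View pics/side0b.png

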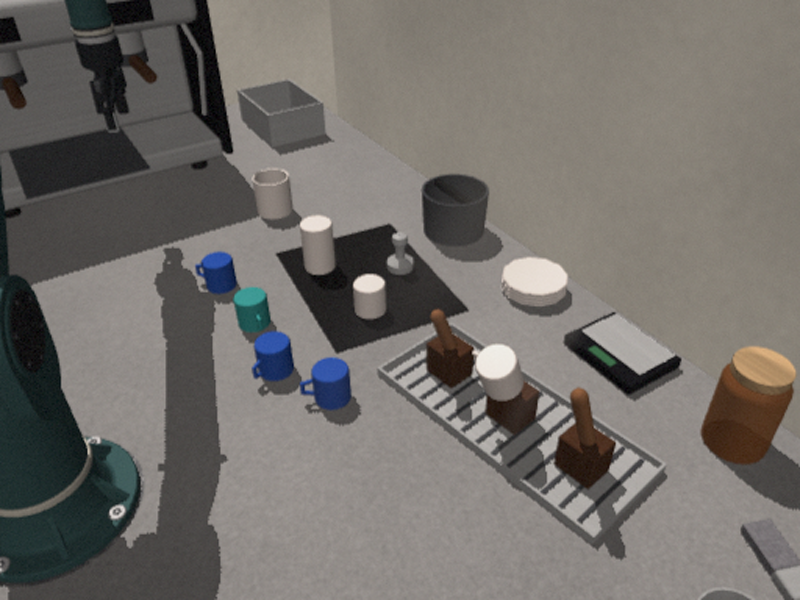

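View pics/top0b.png

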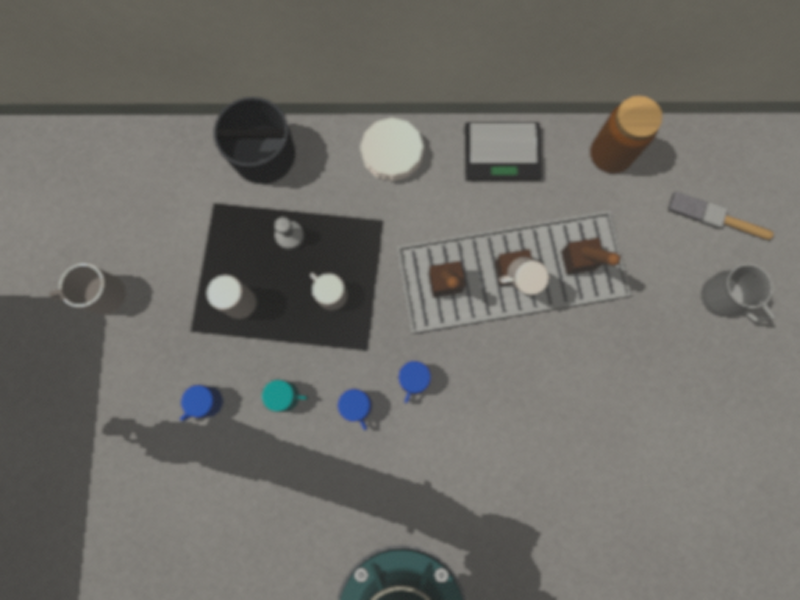

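```bash
cat > meas.py <<'E'
from h import *
from scipy.optimize import least_squares
cs=[arm.camera(n) for n in('side','top')]
P=[];C=[];S=[]
for i,c in enumerate(cs):
    ok=c['range_z']>0; P.append(cloud(c)[ok]); C.append(c['img'][ok]); S.append(np.full(ok.sum(),i))
P=np.concatenate(P);C=np.concatenate(C).astype(float);S=np.concatenate(S)
np.savez('cl.npz',P=P,C=C,S=S)
def near(x,y,r,z0,z1): return (np.hypot(P[:,0]-x,P[:,1]-y)<r)&(P[:,2]>z0)&(P[:,2]<z1)
for nm,x,y,R,H in(('tall',.548,.284,.031,.104),('small',.555,.132,.029,.064)):
  for s in(0,1,None):
    m=near(x,y,.045,.02,H-.008); t=near(x,y,.045,H-.006,H+.006)
    if s is not None: m&=S==s;t&=S==s
    f=lambda q:np.hypot(P[m,0]-q[0],P[m,1]-q[1])-R
    q=least_squares(f,[x,y],loss='soft_l1',f_scale=.001).x if m.sum()>10 else None
    print(nm,s,m.sum(),'side fit',q,'top n',t.sum(),'top mean',P[t].mean(0).round(4))
  m=near(x,y,.07,.012,.054); a=np.hypot(P[m,0]-q[0],P[m,1]-q[1]); h=P[m][(a>R+.006)]
  print(' handle pts',len(h),h.mean(0).round(4) if len(h) else '', np.degrees(np.arctan2(*(h.mean(0)-[*q,0])[[1,0]])) if len(h) else '')
for nm,x,y,L in(('long',.593,-.34,.13),('short',.561,-.085,.09)):
  for s in(0,1,None):
    m=near(x,y,.075,.074,.066+L)&(C[:,2]>C[:,0]*1.4)
    if s is not None:m&=S==s
    D=P[m]; 
    if len(D)<10: print(nm,s,len(D));continue
    def f(q):
        d=np.array([np.sin(np.radians(22))*np.cos(q[2]),np.sin(np.radians(22))*np.sin(q[2]),np.cos(np.radians(22))])
        o=np.array([q[0],q[1],.066]); w=D-o; a=w@d
        r=np.linalg.norm(w-a[:,None]*d,axis=1)
        rr=np.where(a>L-.011,np.linalg.norm(w-(L-.011)*d,axis=1),r)-.011
        return rr
    best=min((least_squares(f,[x+.03*k,y+.03*j,t],loss='soft_l1',f_scale=.0015) for t in(3.14,-1.57,0,1.57) for k in(-1,0,1) for j in(-1,0,1)),key=lambda r:r.cost)
    q=best.x; d=np.array([np.sin(np.radians(22))*np.cos(q[2]),np.sin(np.radians(22))*np.sin(q[2]),np.cos(np.radians(22))])
    print(nm,s,len(D),'base',q[:2].round(4),'azim',np.degrees(q[2]).round(1),'tip',(np.array([q[0],q[1],.066])+L*d).round(4),'rms',np.sqrt(np.median(f(q)**2)).round(4))
E
python3 meas.py
```

```text
tall 0 428 side fit [0.55390753 0.31188285] top n 167 top mean [0.5503 0.3017 0.1038]
tall 1 187 side fit [0.55310626 0.31078085] top n 313 top mean [0.551  0.3046 0.1022]
tall None 615 side fit [0.55347577 0.31138103] top n 480 top mean [0.5508 0.3036 0.1028]
 handle pts 1 [0.5256 0.2858 0.0343] -137.4239113690735
small 0 207 side fit [0.56848306 0.13593844] top n 219 top mean [0.5656 0.131  0.0638]
small 1 53 side fit [0.5677136  0.13504719] top n 305 top mean [0.5665 0.1338 0.0624]
small None 260 side fit [0.56817347 0.13571969] top n 524 top mean [0.5661 0.1326 0.063 ]
 handle pts 10 [0.5955 0.1653 0.0434] 47.29499114949148
long 0 368 base [ 0.6362 -0.3372] azim 189.9 tip [ 0.5882 -0.3456  0.1865] rms 0.0004
long 1 172 base [ 0.6345 -0.3384] azim 190.2 tip [ 0.5865 -0.347   0.1865] rms 0.0004
long None 540 base [ 0.636  -0.3376] azim -170.1 tip [ 0.588  -0.3459  0.1865] rms 0.0006
short 0 210 base [ 0.5918 -0.0811] azim -170.8 tip [ 0.5586 -0.0865  0.1494] rms 0.0006
short 1 94 base [ 0.5905 -0.0826] azim -170.4 tip [ 0.5572 -0.0882  0.1494] rms 0.0004
short None 304 base [ 0.5914 -0.0813] azim -170.4 tip [ 0.5581 -0.0869  0.1494] rms 0.0008
```

```bash
python3 - <<'E'
import cv2,numpy as np
a=cv2.imread('pics/side0.png');b=cv2.imread('pics/top0.png')
r=lambda i:cv2.resize(i,(400,300),interpolation=cv2.INTER_CUBIC)
cv2.imwrite('pics/crop1.png',np.vstack([np.hstack([r(a[130:220,170:290]),r(a[170:320,250:450])]),np.hstack([r(b[130:220,115:235]),r(b[130:220,260:400])])]))
E
```

```text
(no output)
```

View pics/crop1.png

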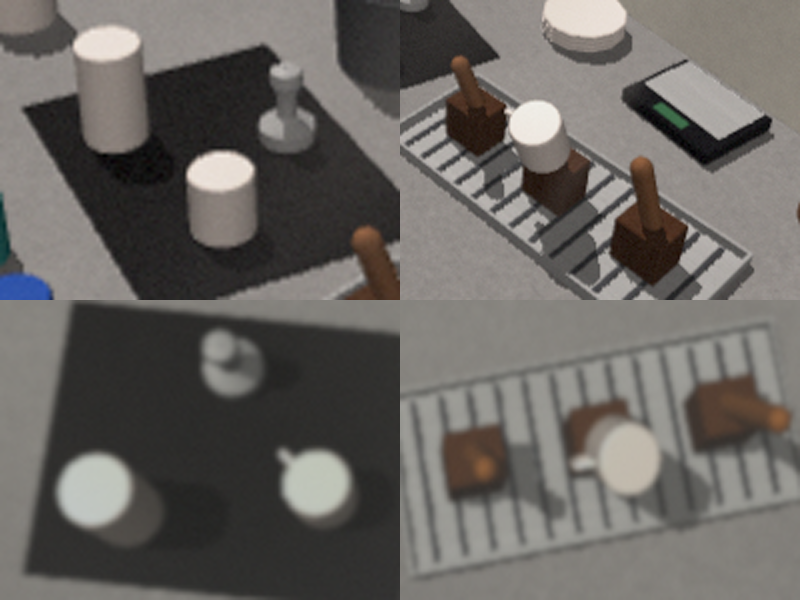

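Crop confirms: the tall white cup is at top pixel (145,188). The small white cup with the handle is at top pixel (209,186), its handle pointing up-left. The blue and teal look-alikes are off the mat. The short free peg is at (289,179), the taken peg in the middle, and the long peg at (390,164).

```bash
cat > plan.py <<'E'
import numpy as np
from scipy.spatial.transform import Rotation as Ro
from cell import arm
AZ=np.radians(-170.1); s22,c22=np.sin(np.radians(22)),np.cos(np.radians(22))
ZL=np.array([s22*np.cos(AZ),s22*np.sin(AZ),c22]); YL=np.array([-np.sin(np.radians(9.9)),np.cos(np.radians(9.9)),0]); XL=np.cross(YL,ZL)
TIP={'long':np.array([.5875,-.346,.1865]),'short':np.array([.5580,-.0872,.1494])}
def down(yaz): # tool down, tool y at azimuth
    a=np.radians(yaz); y=np.array([np.cos(a),np.sin(a),0]); z=np.array([0,0,-1.]); return Ro.from_matrix(np.c_[np.cross(y,z),y,z])
def tilt(sy): # tool axis along -peg, y=sy*row
    y=sy*YL; z=-ZL; return Ro.from_matrix(np.c_[np.cross(y,z),y,z])
def cmd(P,R,p0=None,R0=None):
    o=arm.get_obs(); p0=o['eef_pos'] if p0 is None else p0; R0=Ro.from_rotvec(o['eef_rot']) if R0 is None else R0
    print('shift',(R0.inv().apply(np.asarray(P)-p0)/.8).round(4),'turn',((R0.inv()*R).as_rotvec()/(np.pi/4)).round(4)); return np.asarray(P),R
E
python3 - <<'E'
from plan import *
from scipy.optimize import least_squares
d=np.load('cl.npz');P,S=d['P'],d['S']
for x,y,R,H in((.5535,.3114,.031,.104),(.568,.1357,.029,.064)):
    a=np.hypot(P[:,0]-x,P[:,1]-y)
    for s in(0,1):
        m=(a<R+.006)&(P[:,2]>.02)&(P[:,2]<H-.008)&(S==s); t=(a<R+.004)&(P[:,2]>H-.006)&(S==s)
        q=least_squares(lambda q:np.hypot(P[m,0]-q[0],P[m,1]-q[1])-R,[x,y],loss='soft_l1',f_scale=.001).x
        mm=(P[t].min(0)+P[t].max(0))/2
        print(s,q.round(4),mm.round(4),np.median(P[t,2]).round(4))
    h=P[(a>R+.005)&(a<R+.025)&(P[:,2]>.013)&(P[:,2]<.06)&(S==1)]
    print(len(h),np.degrees(np.arctan2(h[:,1]-y,h[:,0]-x)).round(0))
m=(np.hypot(P[:,0]-.69,P[:,1]-.2)<.05)&(P[:,2]>.012);print('tamper',P[m].mean(0).round(3),P[m].max(0).round(3))
o=arm.get_obs();print(o['clock'])
p,R=cmd([.5535,.3105,.20],down(20)); 
p,R=cmd([.5535,.3105,.072],down(0),p,R)
E
```

```text
0 [0.5539 0.3119] [0.552  0.3097 0.1033] 0.104
1 [0.5531 0.3108] [0.5532 0.31   0.1025] 0.1023
0 []
0 [0.5685 0.1359] [0.5653 0.133  0.0632] 0.064
1 [0.5677 0.1351] [0.5675 0.1336 0.063 ] 0.0624
11 [45. 43. 50. 48. 46. 42. 51. 48. 46. 42. 52.]
tamper [0.679 0.213 0.041] [0.71  0.244 0.083]
1.4
shift [-0.4627 -0.2619  0.0604] turn [-0.000e+00  1.000e-04  9.994e-01]
shift [0.   0.   0.16] turn [0.     0.     0.4444]
```

>>> jog_arm([
  [[-0.463, -0.262, 0.06, 0, 0, 0.999], [-0.463, -0.262, 0.06, 0, 0, 0.999], [-0.463, -0.262, 0.06, 0, 0, 0.999], [-0.463, -0.262, 0.06, 0, 0, 0.999], [-0.463, -0.262, 0.06, 0, 0, 0.999], [-0.463, -0.262, 0.06, 0, 0, 0.999], [-0.463, -0.262, 0.06, 0, 0, 0.999], [-0.463, -0.262, 0.06, 0, 0, 0.999], [-0.463, -0.262, 0.06, 0, 0, 0.999], [-0.463, -0.262, 0.06, 0, 0, 0.999]],
], gripper=0, squeeze=45)

```text
clock: 2.23
eef_pos: [0.5479, 0.3183, 0.2017]
eef_rot: [1.801, 2.574, 0.001]
ft_force: [0.5, 0.2, 1.0]
opening: 1.0
finger_force: 0.0
```

```bash
python3 - <<'E'
from plan import *
o=arm.get_obs();print(o['clock'],o['eef_pos'],o['eef_rot'],o['joint_pos'].round(2))
p,R=cmd([.5535,.311,.16],down(0)); cmd([.5535,.311,.072],down(0),p,R)
E
```

```text
2.2333 [0.54788062 0.31830446 0.20165174] [1.80072854e+00 2.57408552e+00 7.95923356e-04] [-0.77  0.54  0.25  1.87 -0.19  0.75 -0.07]
shift [-0.011   0.0034  0.0521] turn [ 6.000e-04 -3.000e-04  4.456e-01]
shift [0.   0.   0.11] turn [0. 0. 0.]
```

>>> jog_arm([
  [[-0.011, 0.0034, 0.052, 0, 0, 0.446], [-0.011, 0.0034, 0.052, 0, 0, 0.446], [-0.011, 0.0034, 0.052, 0, 0, 0.446], [-0.011, 0.0034, 0.052, 0, 0, 0.446], [-0.011, 0.0034, 0.052, 0, 0, 0.446]],
])

```text
clock: 2.65
eef_pos: [0.5527, 0.3128, 0.16]
eef_rot: [2.219, 2.224, 0.0]
ft_force: [-0.4, 0.4, -0.4]
opening: 1.001
finger_force: 0.0
```

```bash
python3 - <<'E'
from plan import *
o=arm.get_obs();print(o['clock'],o['eef_pos'],o['eef_rot'],o['joint_pos'].round(2))
cmd([.5535,.311,.072],down(0))
E
```

```text
2.65 [0.55265846 0.31282165 0.16001583] [2.21867674e+00 2.22377095e+00 3.96149964e-04] [-0.81  0.61  0.33  1.9  -0.29  0.69 -0.31]
shift [-0.0023  0.001   0.11  ] turn [0.0005 0.     0.0029]
```

>>> jog_arm([
  [[0, 0, 0.03, 0, 0, 0], [0, 0, 0.06, 0, 0, 0], [0, 0, 0.09, 0, 0, 0], [0, 0, 0.104, 0, 0, 0], [0, 0, 0.11, 0, 0, 0], [0, 0, 0.11, 0, 0, 0], [0, 0, 0.11, 0, 0, 0]],
])

```text
clock: 3.23
eef_pos: [0.5533, 0.3128, 0.0729]
eef_rot: [2.221, 2.221, 0.003]
ft_force: [-0.9, -0.6, -0.2]
opening: 1.001
finger_force: 0.0
```

>>> jog_arm([
  [[-0.0022, 0, 0, 0, 0, 0], [-0.0022, 0, 0, 0, 0, 0], [-0.0022, 0, 0, 0, 0, 0]],
])

```text
clock: 3.48
eef_pos: [0.5532, 0.3107, 0.0731]
eef_rot: [2.222, 2.22, 0.003]
ft_force: [0.7, 0.0, 0.1]
opening: 0.998
finger_force: 0.0
```

>>> jog_arm([
  [[0, 0, 0, 0, 0, 0], [0, 0, 0, 0, 0, 0], [0, 0, 0, 0, 0, 0], [0, 0, 0, 0, 0, 0], [0, 0, 0, 0, 0, 0], [0, 0, 0, 0, 0, 0], [0, 0, 0, 0, 0, 0], [0, 0, 0, 0, 0, 0]],
], gripper=255, squeeze=45)

```text
clock: 4.15
eef_pos: [0.5532, 0.3108, 0.0727]
eef_rot: [2.222, 2.22, 0.002]
ft_force: [-0.6, 0.1, 5.9]
opening: 0.699
finger_force: 48.2
```

```bash
python3 - <<'E'
from plan import *
o=arm.get_obs();print(o['clock'],o['eef_pos'],o['eef_rot'],o['joint_pos'].round(2))
print(XL,ZL)
for sy in(1,-1): print((Ro.from_rotvec(o['eef_rot']).inv()*tilt(sy)).as_rotvec(degrees=True))
p,R=cmd(o['eef_pos']+[0,0,.23],down(0))
cmd(TIP['long']+ZL*.10-XL*.008,tilt(-1),p,R)
E
```

```text
4.15 [0.55320917 0.31083074 0.07265424] [2.22227887e+00 2.22006375e+00 2.01463369e-03] [-0.76  0.73  0.26  1.93 -0.35  0.53 -0.26]
[0.91337746 0.15940989 0.37460659] [-0.36902845 -0.06440577  0.92718385]
[-19.08297636 -16.06042377 -98.6012685 ]
[-15.32307074  18.20685438  78.99111888]
shift [ 2.000e-04  3.000e-04 -2.875e-01] turn [ 0.0015 -0.0008 -0.0013]
shift [-0.8307 -0.0124  0.033 ] turn [-0.3414  0.4062  1.7566]
```

>>> jog_arm([
  [[0, 0, -0.01, 0, 0, 0], [0, 0, -0.03, 0, 0, 0], [0, 0, -0.07, 0, 0, 0], [0, 0, -0.12, 0, 0, 0], [0, 0, -0.17, 0, 0, 0], [0, 0, -0.22, 0, 0, 0], [0, 0, -0.265, 0, 0, 0], [0, 0, -0.29, 0, 0, 0], [0, 0, -0.29, 0, 0, 0]],
])

```text
clock: 4.9
eef_pos: [0.5548, 0.3115, 0.3095]
eef_rot: [2.221, 2.219, 0.015]
ft_force: [0.5, 0.2, -0.8]
opening: 0.703
finger_force: 49.3
```

```bash
python3 - <<'E'
from plan import *
o=arm.get_obs();print(o['clock'],o['eef_pos'],o['opening'],o['finger_force'],o['ft_force'].round(1))
p,R=cmd([.58,-.02,.305],down(-40))
cmd(TIP['long']+ZL*.11-XL*.006,tilt(-1),p,R)
E
```

```text
4.9 [0.5548412  0.31152381 0.30946961] 0.7026047273627978 49.318877030164 [ 0.5  0.2 -0.8]
shift [-0.4144  0.0318  0.0036] turn [ 0.0072 -0.01    0.8876]
shift [-0.3509  0.2315  0.0234] turn [-0.171   0.4687  0.88  ]
```

>>> jog_arm([
  [[-0.02, 0.002, 0, 0, 0, 0.04], [-0.06, 0.005, 0, 0, 0, 0.13], [-0.11, 0.009, 0, 0, 0, 0.24], [-0.16, 0.012, 0, 0, 0, 0.34], [-0.21, 0.016, 0, 0, 0, 0.45], [-0.26, 0.02, 0, 0, 0, 0.56], [-0.31, 0.024, 0, 0, 0, 0.66], [-0.36, 0.028, 0, 0, 0, 0.77], [-0.4, 0.031, 0, 0, 0, 0.86], [-0.415, 0.032, 0, 0, 0, 0.89]],
])

```text
clock: 5.73
eef_pos: [0.5749, -0.0295, 0.3021]
eef_rot: [2.855, 1.305, -0.009]
ft_force: [-0.2, -0.3, -1.2]
opening: 0.702
finger_force: 49.2
```

```bash
python3 - <<'E'
from plan import *
o=arm.get_obs();print(o['clock'],o['eef_pos'],o['opening'],o['joint_pos'].round(2))
cmd(TIP['long']+ZL*.12-XL*.006,tilt(-1))
E
```

```text
5.7333 [ 0.57486886 -0.02945974  0.30212558] 0.7017707033913957 [-0.51  0.4   0.65  1.91 -0.29  0.93 -0.43]
shift [-0.3378  0.2309  0.0103] turn [-0.1652  0.4776  0.8617]
```

>>> jog_arm([
  [[-0.02, 0.014, 0, -0.01, 0.03, 0.05], [-0.055, 0.038, 0.002, -0.03, 0.08, 0.14], [-0.095, 0.065, 0.003, -0.045, 0.13, 0.24], [-0.135, 0.092, 0.004, -0.065, 0.19, 0.34], [-0.175, 0.12, 0.005, -0.085, 0.25, 0.45], [-0.215, 0.147, 0.006, -0.105, 0.3, 0.55], [-0.255, 0.174, 0.008, -0.125, 0.36, 0.65], [-0.295, 0.2, 0.009, -0.145, 0.42, 0.75], [-0.325, 0.222, 0.01, -0.16, 0.46, 0.83], [-0.338, 0.231, 0.01, -0.165, 0.478, 0.862]],
])

```text
clock: 6.57
eef_pos: [0.54, -0.3529, 0.2934]
eef_rot: [-3.036, -0.262, -0.592]
ft_force: [0.0, 0.5, -1.3]
opening: 0.705
finger_force: 49.2
```

>>> jog_arm([
  [[0, 0, 0, 0, 0, 0], [0, 0, 0, 0, 0, 0], [0, 0, 0, 0, 0, 0]],
])

```text
clock: 6.82
eef_pos: [0.5446, -0.3449, 0.2942]
eef_rot: [-3.028, -0.283, -0.592]
ft_force: [-0.2, -0.5, -1.5]
opening: 0.701
finger_force: 49.2
```

```bash
python3 - <<'E'
from plan import *
from h import *
o=arm.get_obs();print(o['clock'],o['eef_pos'],o['opening'],o['joint_pos'].round(2),o['ft_force'].round(1))
cmd(TIP['long']+ZL*.12-XL*.006,tilt(-1))
R=Ro.from_rotvec(o['eef_rot'])
L=(np.c_[XL,YL,ZL].T@(o['eef_pos']-TIP['long'])); print('local tcp',L)
c=arm.camera('side');c2=arm.camera('top')
cv2.imwrite('pics/h1.png',np.hstack([cv2.resize(c['img'][120:330,270:480],(400,400)),cv2.resize(c2['img'][90:300,290:500],(400,400))]))
# cup axis: fit cylinder with axis = -tool z, using white pts
from scipy.optimize import least_squares
for cc in(c,c2):
    P=cloud(cc).reshape(-1,3);C=cc['img'].reshape(-1,3).astype(float);rz=cc['range_z'].ravel()
    l=R.inv().apply(P-o['eef_pos']); m=(rz>0)&(l[:,2]>-.03)&(l[:,2]<.08)&(np.hypot(l[:,0],l[:,1])<.042)&(C.min(1)>95)
    D=l[m]
    if len(D)<20: print(len(D));continue
    f=lambda q:np.hypot(D[:,0]-q[0]-q[2]*(D[:,2]),D[:,1]-q[1]-q[3]*D[:,2])-.031
    q=least_squares(f,[0,0,0,0],loss='soft_l1',f_scale=.001); print(m.sum(),q.x.round(4),D[:,2].min(),D[:,2].max(),np.median(abs(q.fun)))
E
```

```text
6.8167 [ 0.54461642 -0.34492429  0.29424119] 0.7011762721022953 [ 0.17  0.42  0.62  1.96 -0.84  0.77 -0.06] [-0.2 -0.5 -1.5]
shift [-0.0093  0.0104 -0.0056] turn [-0.0163 -0.004   0.0145]
local tcp [0.00136314 0.00843263 0.11565187]
849 [-0.0001 -0.0019 -0.0057  0.0045] -0.02995968626581103 0.0693396001063618 0.00040399357382470136
393 [-0.0034 -0.0022  0.0352  0.0387] -0.02999216394613499 0.0688556541557151 0.0007030584858102248
```

View pics/h1.png

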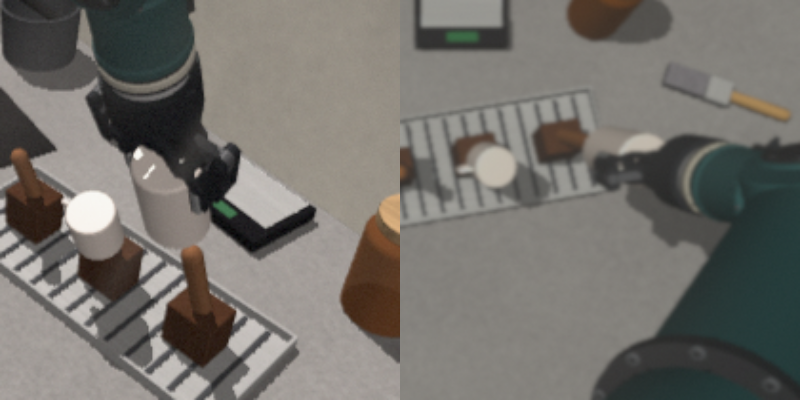

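```bash
python3 - <<'E'
from plan import *
cmd(TIP['long']+ZL*.10-XL*.008-YL*.0015,tilt(-1))
E
```

```text
shift [-0.0135  0.0127  0.0198] turn [-0.0155 -0.0056  0.0168]
```

>>> jog_arm([
  [[-0.007, 0.006, 0.01, -0.008, -0.003, 0.008], [-0.0135, 0.0127, 0.0198, -0.0155, -0.0056, 0.0168], [-0.0135, 0.0127, 0.0198, -0.0155, -0.0056, 0.0168], [-0.0135, 0.0127, 0.0198, -0.0155, -0.0056, 0.0168], [-0.0135, 0.0127, 0.0198, -0.0155, -0.0056, 0.0168]],
])

```text
clock: 7.33
eef_pos: [0.543, -0.3578, 0.2769]
eef_rot: [-3.043, -0.258, -0.593]
ft_force: [-0.0, -1.0, -2.7]
opening: 0.703
finger_force: 49.2
```

```bash
python3 - <<'E'
from plan import *
o=arm.get_obs();print(np.c_[XL,YL,ZL].T@(o['eef_pos']-TIP['long']))
cmd(TIP['long']-ZL*.012-XL*.008-YL*.0015,tilt(-1))
E
```

```text
[-0.00870537 -0.00398777  0.10103038]
shift [ 0.0008 -0.0036  0.1413] turn [ 0.0041 -0.0009 -0.0035]
```

>>> jog_arm([
  [[0.0005, -0.002, 0.01, 0.004, -0.001, -0.0035], [0.0008, -0.003, 0.025, 0.004, -0.001, -0.0035], [0.0008, -0.003, 0.04, 0.004, -0.001, -0.0035], [0.0008, -0.003, 0.055, 0.004, -0.001, -0.0035], [0.0008, -0.003, 0.07, 0.004, -0.001, -0.0035], [0.0008, -0.003, 0.085, 0.004, -0.001, -0.0035], [0.0008, -0.003, 0.1, 0.004, -0.001, -0.0035], [0.0008, -0.003, 0.115, 0.004, -0.001, -0.0035], [0.0008, -0.003, 0.125, 0.004, -0.001, -0.0035], [0.0008, -0.003, 0.13, 0.004, -0.001, -0.0035]],
])

```text
clock: 8.17
eef_pos: [0.5819, -0.3484, 0.1793]
eef_rot: [-3.04, -0.264, -0.589]
ft_force: [-0.4, 0.0, -1.8]
opening: 0.701
finger_force: 49.2
```

```bash
python3 - <<'E'
from plan import *
o=arm.get_obs();print(np.c_[XL,YL,ZL].T@(o['eef_pos']-TIP['long']))
cmd(TIP['long']-ZL*.022-XL*.012-YL*.0015,tilt(-1))
E
```

```text
[-0.00823561 -0.00141337 -0.00445923]
shift [-0.0047  0.0001  0.0219] turn [-0.0015  0.0012  0.0001]
```

>>> jog_arm([
  [[-0.0005, 0, 0.004, 0, 0, 0], [-0.001, 0, 0.008, 0, 0, 0], [-0.0015, 0, 0.011, 0, 0, 0], [-0.002, 0, 0.014, 0, 0, 0], [-0.0025, 0, 0.017, 0, 0, 0], [-0.003, 0, 0.019, 0, 0, 0], [-0.0035, 0, 0.021, 0, 0, 0], [-0.0035, 0, 0.022, 0, 0, 0]],
])

```text
clock: 8.83
eef_pos: [0.5856, -0.3484, 0.1636]
eef_rot: [-3.041, -0.263, -0.592]
ft_force: [0.5, 0.6, -2.0]
opening: 0.705
finger_force: 49.2
```

>>> jog_arm([
  [[0, 0, 0.001, 0, 0, 0], [0, 0, 0.002, 0, 0, 0], [0, 0, 0.003, 0, 0, 0], [0, 0, 0.003, 0, 0, 0]],
])

```text
clock: 9.17
eef_pos: [0.5866, -0.3482, 0.1614]
eef_rot: [-3.041, -0.264, -0.592]
ft_force: [0.4, -0.3, -2.4]
opening: 0.705
finger_force: 49.2
```

>>> jog_arm([
  [[0, 0, 0.001, 0, 0, 0], [0, 0, 0.002, 0, 0, 0], [0, 0, 0.003, 0, 0, 0], [0, 0, 0.003, 0, 0, 0]],
])

```text
clock: 9.5
eef_pos: [0.5874, -0.348, 0.1591]
eef_rot: [-3.041, -0.264, -0.591]
ft_force: [-0.1, 0.8, -1.7]
opening: 0.705
finger_force: 49.2
```

>>> jog_arm([
  [[0, 0, 0.001, 0, 0, 0], [0, 0, 0.001, 0, 0, 0], [0, 0, 0.002, 0, 0, 0], [0, 0, 0.002, 0, 0, 0]],
])

```text
clock: 9.83
eef_pos: [0.5881, -0.3481, 0.1578]
eef_rot: [-3.041, -0.263, -0.592]
ft_force: [0.0, -0.7, -1.5]
opening: 0.704
finger_force: 49.2
```

>>> jog_arm([
  [[0, 0, 0.001, 0, 0, 0], [0, 0, 0.001, 0, 0, 0], [0, 0, 0.002, 0, 0, 0], [0, 0, 0.002, 0, 0, 0]],
])

```text
clock: 10.17
eef_pos: [0.5883, -0.3481, 0.1574]
eef_rot: [-3.04, -0.263, -0.593]
ft_force: [-4.9, 1.4, 7.3]
opening: 0.705
finger_force: 50.4
```

>>> jog_arm([
  [[-0.001, 0, -0.0008, 0, 0, 0], [-0.002, 0, -0.0008, 0, 0, 0], [-0.003, 0, -0.0008, 0, 0, 0], [-0.004, 0, -0.0008, 0, 0, 0], [-0.004, 0, -0.0008, 0, 0, 0]],
])

```text
clock: 10.58
eef_pos: [0.5877, -0.3483, 0.1573]
eef_rot: [-3.04, -0.265, -0.598]
ft_force: [0.3, 1.4, 6.2]
opening: 0.703
finger_force: 49.9
```

```bash
python3 - <<'E'
from plan import *
o=arm.get_obs();print(np.c_[XL,YL,ZL].T@(o['eef_pos']-TIP['long']))
cmd(TIP['long']-ZL*.022-XL*.012-YL*.0015,tilt(-1))
E
```

```text
[-0.01109946 -0.00235017 -0.02702399]
shift [-0.0011 -0.0011 -0.0063] turn [ 0.001  -0.0057  0.0016]
```

>>> jog_arm([
  [[0, 0, 0, 0, 0, 0], [0, 0, 0, 0, 0, 0], [0, 0, 0, 0, 0, 0]],
], squeeze=20)

```text
clock: 10.83
eef_pos: [0.5877, -0.3483, 0.1573]
eef_rot: [-3.04, -0.265, -0.598]
ft_force: [0.2, 1.5, 5.9]
opening: 0.702
finger_force: 49.9
```

>>> jog_arm([
  [[0, 0, 0, 0, 0, 0], [0, 0, 0, 0, 0, 0], [0, 0, 0, 0, 0, 0], [0, 0, 0, 0, 0, 0]],
], gripper=60)

```text
clock: 11.17
eef_pos: [0.585, -0.3485, 0.1551]
eef_rot: [-3.041, -0.263, -0.59]
ft_force: [-0.9, 0.2, -0.7]
opening: 0.767
finger_force: 0.0
```

>>> jog_arm([
  [[0, 0, 0, 0, 0, 0], [0, 0, 0, 0, 0, 0], [0, 0, 0, 0, 0, 0], [0, 0, 0, 0, 0, 0], [0, 0, 0, 0, 0, 0]],
], gripper=0)

```text
clock: 11.58
eef_pos: [0.5854, -0.3484, 0.1557]
eef_rot: [-3.041, -0.263, -0.592]
ft_force: [-0.1, -0.7, 0.2]
opening: 0.998
finger_force: 0.0
```

```bash
cat > cupfit.py <<'E'
from plan import *
from h import *
from scipy.optimize import least_squares
def fit(name,Rr,depth,H,c):
    "cup axis fit in peg-local frame: white points"
    P=cloud(c).reshape(-1,3);C=c['img'].reshape(-1,3).astype(float);rz=c['range_z'].ravel()
    l=(P-TIP[name])@np.c_[XL,YL,ZL]
    m=(rz>0)&(l[:,2]>-depth+.005)&(l[:,2]<.03)&(np.hypot(l[:,0],l[:,1])<.06)&(C.min(1)>90)&(C.max(1)<C.min(1)*1.35)
    D=l[m]
    if len(D)<40: print(c.get('shot'),len(D)); return
    def f(q):
        n=np.array([q[2],q[3],1]);n/=np.linalg.norm(n); w=D-[q[0],q[1],0]; a=w@n
        r=np.linalg.norm(w-a[:,None]*n,axis=1); side=abs(r-Rr); top=np.hypot(np.maximum(r-Rr,0),a-q[4]); return np.minimum(side,top)
    q=least_squares(f,[-.014,0,0,0,.005],loss='soft_l1',f_scale=.001,diff_step=1e-4)
    x=q.x; n=np.array([x[2],x[3],1]);n/=np.linalg.norm(n); w=np.c_[XL,YL,ZL]@n
    print(len(D),'xy@tip',x[:2].round(4),'tiltdeg xy',np.degrees(x[2:4]).round(1),'outer top',x[4].round(4),'world lean deg',np.degrees(np.arccos(w[2])).round(1),'res',np.median(q.fun).round(4))
E
python3 - <<'E'
from cupfit import *
o=arm.get_obs();print(o['clock'],o['ft_force'],o['opening'])
c=arm.camera('side');c2=arm.camera('top')
fit('long',.031,.095,.1,c);fit('long',.031,.095,.1,c2)
cv2.imwrite('pics/h2.png',np.hstack([cv2.resize(c['img'][120:330,270:480],(400,400)),cv2.resize(c2['img'][90:300,290:500],(400,400))]))
E
```

```text
11.5833 [-0.14605712 -0.66631773  0.15869074] 0.9983099488922177
881 xy@tip [-0.0117 -0.0002] tiltdeg xy [ 1.3 -0.5] outer top 0.0048 world lean deg 20.7 res 0.0005
323 xy@tip [-0.015  -0.0007] tiltdeg xy [0.5 0. ] outer top 0.0035 world lean deg 21.5 res 0.0006
```

View pics/h2.png

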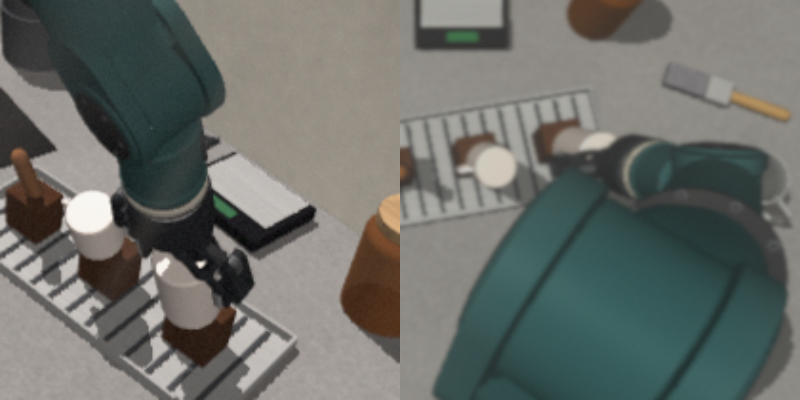

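Pictured: the tall cup sits on the long peg over its block, parallel to it. Its top is 5 mm past the tip, so the inside rests on the tip. Retracting.

>>> jog_arm([
  [[0, 0, -0.01, 0, 0, 0], [0, 0, -0.025, 0, 0, 0], [0, 0, -0.045, 0, 0, 0], [0, 0, -0.065, 0, 0, 0], [0, 0, -0.085, 0, 0, 0], [0, 0, -0.105, 0, 0, 0], [0, 0, -0.13, 0, 0, 0], [0, 0, -0.16, 0, 0, 0]],
])

```text
clock: 12.35
eef_pos: [0.5371, -0.3563, 0.2755]
eef_rot: [-3.04, -0.263, -0.59]
ft_force: [0.8, 0.6, -0.9]
opening: 0.995
finger_force: 0.0
```

```bash
python3 - <<'E'
from plan import *
o=arm.get_obs();print(o['clock'],o['joint_pos'].round(2))
h=46.5
for yaz in(h-90,h+90):
    p,R=cmd([.56,-.10,.28],down(-80.1 if yaz<0 else 99.9)); p,R=cmd([.568,.135,.2],down(yaz),p,R)
    # tool x along handle?
    print(R.as_matrix()[:,0], tilt(-1).as_matrix()[:,0], tilt(1).as_matrix()[:,0])
E
```

```text
12.35 [ 0.2   0.45  0.6   1.98 -0.88  0.74 -0.02]
shift [ 0.0792 -0.3108  0.026 ] turn [-5.000e-04 -4.885e-01 -2.000e-04]
shift [ 0.0604 -0.2877  0.1   ] turn [ 0.      0.     -0.8133]
[0.68835458 0.72537437 0.        ] [0.91337746 0.15940989 0.37460659] [-0.91337746 -0.15940989 -0.37460659]
shift [ 0.0792 -0.3108  0.026 ] turn [-7.6260e-01  7.0000e-04  3.9264e+00]
shift [-0.0604  0.2877  0.1   ] turn [ 0.      0.     -0.8133]
[-0.68835458 -0.72537437 -0.        ] [0.91337746 0.15940989 0.37460659] [-0.91337746 -0.15940989 -0.37460659]
```

>>> jog_arm([
  [[0.013, -0.052, 0.004, 0, -0.08, 0], [0.026, -0.104, 0.008, 0, -0.16, 0], [0.04, -0.156, 0.013, 0, -0.24, 0], [0.053, -0.208, 0.017, 0, -0.33, 0], [0.066, -0.26, 0.022, 0, -0.41, 0], [0.079, -0.31, 0.026, 0, -0.488, 0], [0.079, -0.31, 0.026, 0, -0.488, 0], [0.079, -0.31, 0.026, 0, -0.488, 0]],
])

```text
clock: 13.02
eef_pos: [0.5626, -0.0953, 0.2788]
eef_rot: [-3.128, -0.286, -0.002]
ft_force: [0.4, -1.2, -0.8]
opening: 1.002
finger_force: 0.0
```

```bash
python3 - <<'E'
from plan import *
o=arm.get_obs();print(o['clock'],o['joint_pos'].round(2))
cmd([.568,.135,.15],down(-43.5))
E
```

```text
13.0167 [-0.51  0.48  0.85  1.96 -0.45  0.91 -0.82]
shift [ 0.0586 -0.2817  0.1613] turn [-5.000e-04 -2.100e-03 -8.009e-01]
```

>>> jog_arm([
  [[0.008, -0.04, 0.01, 0, 0, -0.1], [0.017, -0.08, 0.03, 0, 0, -0.22], [0.027, -0.13, 0.06, 0, -0.001, -0.35], [0.037, -0.18, 0.09, 0, -0.001, -0.48], [0.047, -0.225, 0.12, 0, -0.002, -0.62], [0.055, -0.265, 0.15, 0, -0.002, -0.75], [0.0586, -0.2817, 0.161, 0, -0.002, -0.801], [0.0586, -0.2817, 0.161, 0, -0.002, -0.801], [0.0586, -0.2817, 0.161, 0, -0.002, -0.801], [0.0586, -0.2817, 0.161, 0, -0.002, -0.801]],
])

```text
clock: 13.85
eef_pos: [0.5691, 0.1266, 0.1509]
eef_rot: [2.892, 1.22, 0.001]
ft_force: [0.6, -0.6, -0.5]
opening: 0.998
finger_force: 0.0
```

```bash
python3 - <<'E'
from plan import *
from h import *
o=arm.get_obs();print(o['clock'],o['joint_pos'].round(2),o['eef_pos'])
c=arm.camera('side');c2=arm.camera('top')
P=np.concatenate([cloud(x).reshape(-1,3) for x in(c,c2)])
for s,cc in((0,c),(1,c2)):
    P=cloud(cc).reshape(-1,3); a=np.hypot(P[:,0]-.568,P[:,1]-.135); m=(a<.035)&(P[:,2]>.02)&(P[:,2]<.056)
    from scipy.optimize import least_squares
    if m.sum()>30: print(s,m.sum(),least_squares(lambda q:np.hypot(P[m,0]-q[0],P[m,1]-q[1])-.029,[.568,.135],loss='soft_l1',f_scale=.001).x)
cmd([.568,.135,.038],down(-43.5))
from cupfit import fit
fit('long',.031,.095,.1,c);fit('long',.031,.095,.1,c2)
cv2.imwrite('pics/h3.png',np.hstack([cv2.resize(c['img'][120:330,180:460],(533,400)),cv2.resize(c2['img'][110:270,130:290],(267,400))]))
E
```

```text
13.85 [-0.67  0.61  0.54  2.02 -0.51  0.64 -0.57] [0.56913685 0.12655719 0.15087145]
0 219 [0.56842901 0.13606945]
1 50 [0.56768743 0.13475014]
shift [ 0.0066 -0.0093  0.1415] turn [ 0.0035 -0.0002 -0.018 ]
1373 xy@tip [-0.0119  0.0004] tiltdeg xy [ 1.1 -0.2] outer top 0.0049 world lean deg 20.9 res 0.0005
745 xy@tip [-0.0141 -0.0012] tiltdeg xy [ 1.1 -0.2] outer top 0.0039 world lean deg 20.9 res 0.0006
```

View pics/h3.png

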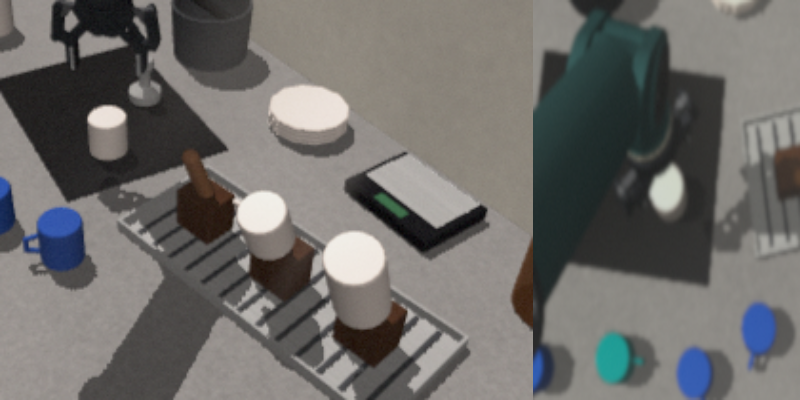

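Picture shows the tall cup stable on the long peg (355,290 in the crop), the small cup untouched, and the jaws above it with the tamper clear.

>>> jog_arm([
  [[0, 0, 0.02, 0, 0, 0], [0, 0, 0.04, 0, 0, 0], [0, 0, 0.05, 0, 0, 0], [0, 0, 0.05, 0, 0, 0]],
])

```text
clock: 14.28
eef_pos: [0.5678, 0.1275, 0.1091]
eef_rot: [2.893, 1.222, -0.004]
ft_force: [0.2, -0.3, 0.4]
opening: 1.0
finger_force: 0.0
```

```bash
python3 - <<'E'
from plan import *
cmd([.568,.135,.038],down(-43.5))
E
```

```text
shift [ 0.0072 -0.0063  0.0888] turn [-0.0003  0.0038 -0.0154]
```

>>> jog_arm([
  [[0.0036, -0.003, 0.005, 0, 0.004, -0.015], [0.0072, -0.006, 0.01, 0, 0.004, -0.015], [0.0072, -0.006, 0.01, 0, 0.004, -0.015], [0.0072, -0.006, 0.01, 0, 0.004, -0.015]],
])

```text
clock: 14.62
eef_pos: [0.5693, 0.1371, 0.1021]
eef_rot: [-2.884, -1.244, -0.005]
ft_force: [-0.3, 0.5, 0.5]
opening: 1.001
finger_force: 0.0
```

```bash
python3 - <<'E'
from plan import *
cmd([.568,.1352,.038],down(-43.5))
E
```

```text
shift [-0.0031  0.0005  0.0801] turn [ 0.0007 -0.0037  0.0037]
```

>>> jog_arm([
  [[-0.0015, 0, 0.015, 0, 0, 0], [-0.0025, 0.0005, 0.035, 0, 0, 0], [-0.0025, 0.0005, 0.055, 0, 0, 0], [-0.0025, 0.0005, 0.07, 0, 0, 0], [-0.0025, 0.0005, 0.078, 0, 0, 0], [-0.0025, 0.0005, 0.08, 0, 0, 0], [-0.0025, 0.0005, 0.08, 0, 0, 0]],
])

```text
clock: 15.2
eef_pos: [0.5679, 0.1347, 0.0373]
eef_rot: [-2.885, -1.243, -0.002]
ft_force: [0.2, 0.7, 0.6]
opening: 0.998
finger_force: 0.0
```

>>> jog_arm([
  [[0, 0, 0, 0, 0, 0], [0, 0, 0, 0, 0, 0], [0, 0, 0, 0, 0, 0], [0, 0, 0, 0, 0, 0], [0, 0, 0, 0, 0, 0], [0, 0, 0, 0, 0, 0], [0, 0, 0, 0, 0, 0], [0, 0, 0, 0, 0, 0]],
], gripper=255, squeeze=40)

```text
clock: 15.87
eef_pos: [0.5688, 0.1349, 0.0387]
eef_rot: [-2.885, -1.243, -0.006]
ft_force: [-1.3, -0.7, 5.7]
opening: 0.658
finger_force: 43.1
```

>>> jog_arm([
  [[0, 0, -0.01, 0, 0, 0], [0, 0, -0.03, 0, 0, 0], [0, 0, -0.07, 0, 0, 0], [0, 0, -0.12, 0, 0, 0], [0, 0, -0.17, 0, 0, 0], [0, 0, -0.22, 0, 0, 0], [0, 0, -0.25, 0, 0, 0], [0, 0, -0.26, 0, 0, 0], [0, 0, -0.26, 0, 0, 0], [0, 0, -0.26, 0, 0, 0]],
])

```text
clock: 16.7
eef_pos: [0.5666, 0.1349, 0.2449]
eef_rot: [-2.884, -1.243, -0.001]
ft_force: [0.1, 0.8, -2.1]
opening: 0.657
finger_force: 43.0
```

```bash
python3 - <<'E'
from plan import *
cmd(TIP['short']+ZL*.09-XL*.006,tilt(-1))
E
```

```text
shift [-0.2487  0.1534  0.0175] turn [-0.1583  0.4709  0.8061]
```

>>> jog_arm([
  [[-0.015, 0.01, 0, -0.01, 0.03, 0.05], [-0.045, 0.03, 0, -0.03, 0.08, 0.14], [-0.08, 0.05, 0.003, -0.05, 0.15, 0.26], [-0.115, 0.07, 0.006, -0.075, 0.22, 0.38], [-0.15, 0.09, 0.009, -0.1, 0.29, 0.49], [-0.185, 0.114, 0.012, -0.12, 0.35, 0.6], [-0.215, 0.133, 0.015, -0.14, 0.41, 0.7], [-0.24, 0.148, 0.0175, -0.153, 0.455, 0.78], [-0.249, 0.153, 0.0175, -0.158, 0.471, 0.806], [-0.249, 0.153, 0.0175, -0.158, 0.471, 0.806]],
])

```text
clock: 17.53
eef_pos: [0.5159, -0.097, 0.2287]
eef_rot: [-3.044, -0.252, -0.584]
ft_force: [0.4, -0.8, -0.5]
opening: 0.657
finger_force: 43.0
```

>>> jog_arm([
  [[0, 0, 0, 0, 0, 0], [0, 0, 0, 0, 0, 0]],
])

```text
clock: 17.7
eef_pos: [0.5197, -0.0929, 0.2302]
eef_rot: [-3.04, -0.266, -0.589]
ft_force: [0.6, -0.0, -1.0]
opening: 0.656
finger_force: 42.9
```

```bash
python3 - <<'E'
from cupfit import *
o=arm.get_obs();print(o['clock'],o['joint_pos'].round(2))
print(np.c_[XL,YL,ZL].T@(o['eef_pos']-TIP['short']))
cmd(TIP['short']+ZL*.075-XL*.008,tilt(-1))
R=Ro.from_rotvec(o['eef_rot'])
for n in('side','top'):
    cc=arm.camera(n)
    P=cloud(cc).reshape(-1,3);C=cc['img'].reshape(-1,3).astype(float);rz=cc['range_z'].ravel()
    l=R.inv().apply(P-o['eef_pos']); D=l[(rz>0)&(l[:,2]>-.02)&(l[:,2]<.036)&(np.hypot(l[:,0],l[:,1])<.038)&(C.min(1)>95)]
    if len(D)<20: print(len(D));continue
    q=least_squares(lambda q:np.hypot(D[:,0]-q[0],D[:,1]-q[1])-.029,[0,0],loss='soft_l1',f_scale=.001); print(len(D),q.x.round(4),np.percentile(D[:,2],[1,99]).round(4),np.median(abs(q.fun)))
    cv2.imwrite(f'pics/s_{n}.png',cc['img'])
E
```

```text
17.7 [-0.21  0.31  0.46  2.3  -0.98  0.34 -0.29]
[-0.00566032  0.00094916  0.08946358]
shift [-0.0029  0.0012  0.0181] turn [-0.0017  0.0012  0.0021]
224 [-0.0003 -0.002 ] [-0.0195  0.0318] 0.0006332770132068608
89 [-0.0014 -0.0005] [-0.0192  0.0303] 0.00043432391904593
```

>>> jog_arm([
  [[-0.001, 0.001, 0.005, 0, 0, 0], [-0.002, 0.002, 0.015, 0, 0, 0], [-0.003, 0.0025, 0.028, 0, 0, 0], [-0.003, 0.0025, 0.042, 0, 0, 0], [-0.003, 0.0025, 0.056, 0, 0, 0], [-0.003, 0.0025, 0.07, 0, 0, 0], [-0.003, 0.0025, 0.083, 0, 0, 0], [-0.003, 0.0025, 0.094, 0, 0, 0], [-0.003, 0.0025, 0.102, 0, 0, 0], [-0.003, 0.0025, 0.107, 0, 0, 0]],
])

```text
clock: 18.63
eef_pos: [0.5503, -0.09, 0.1501]
eef_rot: [-3.04, -0.265, -0.592]
ft_force: [0.1, -0.2, -0.3]
opening: 0.655
finger_force: 43.0
```

```bash
python3 - <<'E'
from plan import *
o=arm.get_obs();print(np.c_[XL,YL,ZL].T@(o['eef_pos']-TIP['short']),o['joint_pos'].round(2))
cmd(TIP['short']-ZL*.018-XL*.010-YL*.001,tilt(-1))
E
```

```text
[-0.00720992 -0.0014788   0.00368071] [ 0.11  0.47  0.04  2.29 -1.48  0.14  0.2 ]
shift [-0.0035 -0.0006  0.0271] turn [-0.0008 -0.001   0.0016]
```

>>> jog_arm([
  [[0, 0, 0, 0, -0.04, 0], [0, 0, 0, 0, -0.08, 0], [0, 0, 0, 0, -0.12, 0], [0, 0, 0, 0, -0.14, 0], [0, 0, 0, 0, -0.14, 0]],
])

```text
clock: 19.05
eef_pos: [0.5515, -0.0895, 0.151]
eef_rot: [-3.078, -0.273, -0.428]
ft_force: [1.1, 0.0, -1.5]
opening: 0.66
finger_force: 43.0
```

```bash
python3 - <<'E'
from plan import *
o=arm.get_obs();print(np.c_[XL,YL,ZL].T@(o['eef_pos']-TIP['short']),o['joint_pos'].round(2))
R6=tilt(-1)*Ro.from_rotvec([0,-np.radians(6.3),0])
cmd(TIP['short']-ZL*.016-XL*.009-YL*.001,R6)
E
```

```text
[-0.00569464 -0.00112743  0.00398982] [-0.19  0.5   0.41  2.24 -1.06  0.33 -0.24]
shift [-0.0014 -0.0002  0.0253] turn [ 0.0008 -0.0025  0.0053]
```

>>> jog_arm([
  [[-0.0005, 0, 0.003, 0, 0, 0], [-0.001, 0, 0.007, 0, 0, 0], [-0.001, 0, 0.011, 0, 0, 0], [-0.0015, 0, 0.014, 0, 0, 0], [-0.0015, 0, 0.017, 0, 0, 0], [-0.0015, 0, 0.02, 0, 0, 0], [-0.0015, 0, 0.022, 0, 0, 0], [-0.0015, 0, 0.022, 0, 0, 0]],
])

```text
clock: 19.72
eef_pos: [0.5548, -0.0902, 0.1342]
eef_rot: [-3.077, -0.266, -0.43]
ft_force: [5.4, 1.2, -1.2]
opening: 0.657
finger_force: 43.0
```

```bash
python3 - <<'E'
from plan import *
o=arm.get_obs();print(np.c_[XL,YL,ZL].T@(o['eef_pos']-TIP['short']),o['joint_pos'].round(2),o['ft_force'].round(1))
E
```

```text
[-0.00911667 -0.0024086  -0.01270695] [-0.13  0.53  0.34  2.24 -1.12  0.29 -0.18] [ 5.4  1.2 -1.2]
```

>>> jog_arm([
  [[0.0015, 0, 0, 0, 0, 0], [0.003, 0, 0, 0, 0, 0], [0.003, 0, 0.001, 0, 0, 0], [0.003, 0, 0.002, 0, 0, 0], [0.003, 0, 0.003, 0, 0, 0], [0.003, 0, 0.003, 0, 0, 0]],
])

```text
clock: 20.22
eef_pos: [0.5559, -0.09, 0.132]
eef_rot: [-3.077, -0.266, -0.426]
ft_force: [1.4, 1.4, 0.1]
opening: 0.655
finger_force: 43.1
```

>>> jog_arm([
  [[0, 0, 0.001, 0, 0, 0], [0, 0, 0.002, 0, 0, 0], [0, 0, 0.003, 0, 0, 0], [0, 0, 0.003, 0, 0, 0]],
])

```text
clock: 20.55
eef_pos: [0.5568, -0.0898, 0.1298]
eef_rot: [-3.077, -0.266, -0.427]
ft_force: [2.1, 1.5, -0.4]
opening: 0.659
finger_force: 43.1
```

```bash
python3 - <<'E'
from plan import *
o=arm.get_obs();print(np.c_[XL,YL,ZL].T@(o['eef_pos']-TIP['short']),o['joint_pos'].round(2),o['ft_force'].round(1))
E
```

```text
[-0.00883919 -0.00237512 -0.01759285] [-0.13  0.54  0.33  2.24 -1.13  0.28 -0.18] [ 2.1  1.5 -0.4]
```

>>> jog_arm([
  [[0.001, -0.001, 0, 0, 0, 0], [0.002, -0.001, 0.001, 0, 0, 0], [0.002, -0.001, 0.002, 0, 0, 0], [0.002, -0.001, 0.002, 0, 0, 0]],
])

```text
clock: 20.88
eef_pos: [0.558, -0.0888, 0.1283]
eef_rot: [-3.078, -0.266, -0.425]
ft_force: [-1.0, -0.9, -1.4]
opening: 0.656
finger_force: 43.1
```

>>> jog_arm([
  [[0, 0, 0.001, 0, 0, 0], [0, 0, 0.0015, 0, 0, 0], [0, 0, 0.002, 0, 0, 0], [0, 0, 0.002, 0, 0, 0]],
])

```text
clock: 21.22
eef_pos: [0.5582, -0.0888, 0.1278]
eef_rot: [-3.077, -0.265, -0.427]
ft_force: [-4.6, -0.0, 7.0]
opening: 0.657
finger_force: 44.3
```

```bash
python3 - <<'E'
from cupfit import *
o=arm.get_obs();print(np.c_[XL,YL,ZL].T@(o['eef_pos']-TIP['short']),o['joint_pos'].round(2),o['ft_force'].round(1))
for n in('side','top'): fit('short',.029,.055,.06,arm.camera(n))
E
```

```text
[-0.00811314 -0.00158364 -0.01997945] [-0.13  0.54  0.33  2.24 -1.14  0.28 -0.17] [-4.6 -0.   7. ]
448 xy@tip [-0.0058  0.0001] tiltdeg xy [ 6.8 -0.2] outer top 0.0051 world lean deg 15.2 res 0.0008
42 xy@tip [-0.0008  0.0019] tiltdeg xy [-9.2 31.6] outer top -0.2326 world lean deg 41.3 res 0.004
```

>>> jog_arm([
  [[-0.001, 0, -0.0005, 0, 0, 0], [-0.001, 0, -0.0008, 0, 0, 0], [-0.001, 0, -0.0008, 0, 0, 0]],
], squeeze=20)

```text
clock: 21.57
eef_pos: [0.5582, -0.0888, 0.128]
eef_rot: [-3.077, -0.266, -0.427]
ft_force: [-2.0, 0.3, 4.4]
opening: 0.656
finger_force: 43.5
```

>>> jog_arm([
  [[0, 0, 0, 0, 0, 0], [0, 0, 0, 0, 0, 0], [0, 0, 0, 0, 0, 0], [0, 0, 0, 0, 0, 0]],
], gripper=75)

```text
clock: 21.9
eef_pos: [0.5583, -0.0888, 0.1276]
eef_rot: [-3.078, -0.266, -0.427]
ft_force: [-0.9, 0.6, -0.2]
opening: 0.705
finger_force: 0.0
```

>>> jog_arm([
  [[0, 0, 0, 0, 0, 0], [0, 0, 0, 0, 0, 0], [0, 0, 0, 0, 0, 0], [0, 0, 0, 0, 0, 0], [0, 0, 0, 0, 0, 0]],
], gripper=0)

```text
clock: 22.32
eef_pos: [0.5582, -0.0888, 0.1277]
eef_rot: [-3.077, -0.266, -0.427]
ft_force: [0.4, 0.1, -0.5]
opening: 0.998
finger_force: 0.0
```

```bash
python3 - <<'E'
from cupfit import *
o=arm.get_obs();print(o['clock'],np.c_[XL,YL,ZL].T@(o['eef_pos']-TIP['short']),o['ft_force'].round(1))
c=arm.camera('side');fit('short',.029,.055,.06,c)
c2=arm.camera('top');fit('short',.029,.055,.06,c2)
cv2.imwrite('pics/s2.png',np.hstack([cv2.resize(c['img'][130:280,210:360],(400,400)),cv2.resize(c2['img'][100:250,240:390],(400,400))]))
E
```

```text
22.3167 [-0.00818916 -0.00156324 -0.02008438] [ 0.4  0.1 -0.5]
461 xy@tip [-0.0064  0.0007] tiltdeg xy [0.3 0.2] outer top 0.0048 world lean deg 21.7 res 0.0008
60 xy@tip [-0.0391  0.0321] tiltdeg xy [-96.3  94.1] outer top 0.005 world lean deg 83.3 res 0.0026
```

View pics/s2.png

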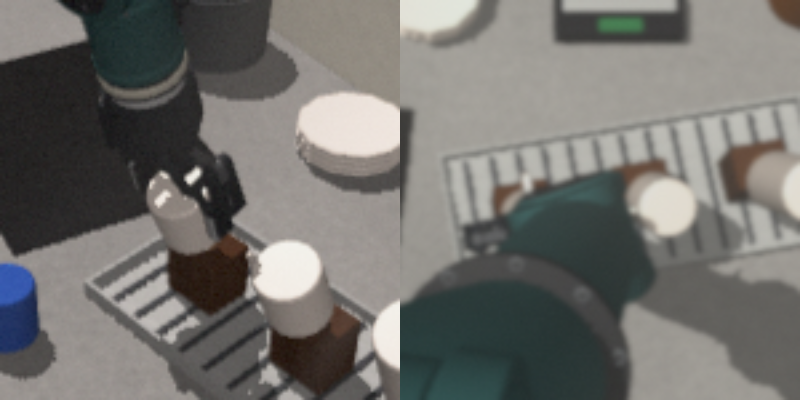

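>>> jog_arm([
  [[-0.001, 0, -0.01, 0, 0, 0], [-0.003, 0, -0.025, 0, 0, 0], [-0.005, 0, -0.045, 0, 0, 0], [-0.007, 0, -0.065, 0, 0, 0], [-0.009, 0, -0.085, 0, 0, 0], [-0.012, 0, -0.11, 0, 0, 0], [-0.015, 0, -0.14, 0, 0, 0], [-0.019, 0, -0.18, 0, 0, 0], [-0.023, 0, -0.22, 0, 0, 0], [-0.025, 0, -0.24, 0, 0, 0]],
])

```text
clock: 23.25
eef_pos: [0.4873, -0.1023, 0.3093]
eef_rot: [-3.077, -0.263, -0.431]
ft_force: [1.0, 0.3, 0.2]
opening: 1.0
finger_force: 0.0
```

>>> jog_arm([
  [[-0.02, 0, -0.04, 0, 0, 0], [-0.04, 0, -0.08, 0, 0, 0], [-0.06, 0, -0.1, 0, 0, 0], [-0.06, 0, -0.1, 0, 0, 0], [-0.06, 0, -0.1, 0, 0, 0], [-0.06, 0, -0.1, 0, 0, 0]],
])

```text
clock: 23.75
eef_pos: [0.4208, -0.1121, 0.3709]
eef_rot: [-3.075, -0.267, -0.428]
ft_force: [0.7, -0.0, 0.6]
opening: 1.003
finger_force: 0.0
```

```bash
python3 - <<'E'
from cupfit import *
o=arm.get_obs();print(o['clock'],o['eef_pos'],o['ft_force'].round(1))
c=arm.camera('side');fit('short',.029,.055,.06,c);fit('long',.031,.095,.1,c)
c2=arm.camera('top');fit('short',.029,.055,.06,c2)
P=np.concatenate([cloud(x).reshape(-1,3) for x in(c,)]);m=(np.hypot(P[:,0]-.69,P[:,1]-.2)<.05)&(P[:,2]>.012);print('tamper',P[m].mean(0).round(3))
cv2.imwrite('pics/s3.png',np.hstack([cv2.resize(c['img'][120:330,200:480],(533,400)),cv2.resize(c2['img'][110:250,250:343],(267,400))]))
E
```

```text
23.75 [ 0.42082236 -0.11207076  0.37092407] [ 0.7 -0.   0.6]
730 xy@tip [-0.0057  0.0005] tiltdeg xy [0.7 0.1] outer top 0.0049 world lean deg 21.3 res 0.0008
1351 xy@tip [-0.012   0.0004] tiltdeg xy [ 1.  -0.2] outer top 0.005 world lean deg 21.0 res 0.0006
463 xy@tip [-0.0074 -0.0014] tiltdeg xy [0.5 0. ] outer top 0.0037 world lean deg 21.5 res 0.0011
tamper [0.68  0.211 0.041]
```

View pics/s3.png

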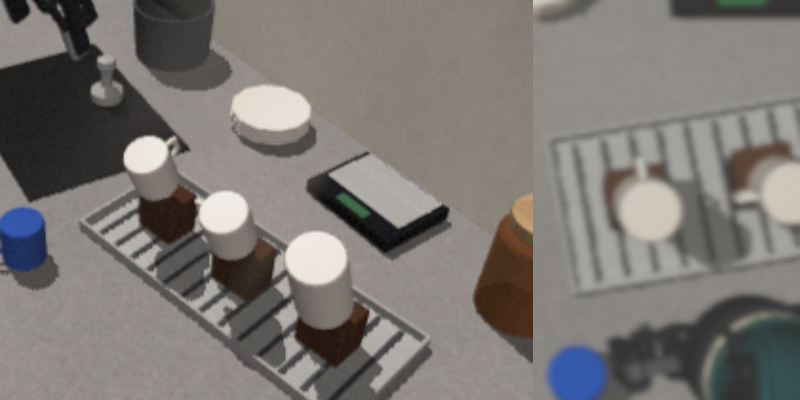

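Both cups hang at about 21° lean with their tops 5 mm past the tips, and the tamper hasn't moved. The gripper is clear of everything, so I'm handing in.

```bash
python3 -c "
from cell import arm
print(arm.finish_job())"
```

```text
the job is handed in; nothing more can be done
None
```

I hung the tall cup on the long peg and then the small cup on the short peg, both slid down onto the peg tips and released; the tamper was not disturbed, and I handed the job in at about 24 s on the robot's clock.

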